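Send a row of relays home in the magazine rail

ROBOT

A 7-joint arm with a two-finger parallel gripper is mounted at the origin on the work surface. World frame = base frame: x ahead of the robot, y to its left, z up, the work surface at z = 0. Lengths are in mm, angles in degrees, forces in N, time in s.
With the tool pointing down it reaches from about 425 to 1025 mm from the base axis. Payload 9.4 kg.
Tool frame: the origin (TCP) lies at the centre of the arm's flange, where the gripper is bolted on; the fingertips stand 186 mm ahead of it and the grasp point (between the pads) lies 167 mm ahead of it; z points along the fingers, y is the direction in which the jaws open and shut (so a half turn about z gives the same grasp; the last joint's range is limited). The gripper opens to 93 mm and grips with 3 to 60 N. Pads are 15 mm wide; open, the fingers measure 128 mm over their backs; the gripper's body (75 mm by 188 mm) begins 65 mm behind the grasp point.
Start: joints at [-80.254, 34.337, -0.143, 91.639, 0.103, 54.024, -4.572], TCP at [177.115, 703.032, 404.718] pointing down, gripper open.
Joint ranges: [-147.43, 147.43], [-19.82, 112.94], [-74.19, 73.91], [6.32, 146.72], [-59.91, 239.91], [6.04, 106.73], [-150.56, 150.56]. Speed limits (degrees/s): [127.2, 127.2, 172.46, 172.46, 180, 180, 180].

INTERFACE

Orientations are given as a 3x3 rotation matrix whose columns are the frame's x, y, z axes.
In Python, from cell import env, get_image, ticket, models gives the robot as it stands.
- The arm moves only by the tool play_rows, never from a script. Its argument "motion" is a list of rows, each a list of 3 entries, a list of its own where there are three numbers: the shift along the world's x, y, z in mm, then the turn, a rotation vector about the world's x, y, z in degrees, then the opening, from 0 (shut) to 1 (fully open). A call has 1 to 12 rows; each row shifts and turns the pose as measured when the row begins; what a row does not reach is not made up. A row lasts 1/12 s, in which the tool goes at most 41.7 mm and 7.16 degrees, less where a joint would pass 70% of its speed; a pose out of reach is approached as far as the arm can. A call is refused whole if a number of a shift passes 41.7 or a number of a turn 7.16, either way. A call with a gripper value outside its range is refused whole. The fingers move at their own pace and stop on an object; the grip force is fixed at half the most. Time passes only in rows, so rows that do not move let the fingers close. It gives the time, the measured TCP pose, the force and the opening at its end, in the units of the state.
- env.get_state(): the state, without advancing time (a new reading comes with each control period).
- get_image(name): name is "scene" or "top" or "wrist"; returns a dict with "frame" (480x640x3 uint8, red, green, blue), "K" (3x3 intrinsics, pixels), "k1" (the pictures are not rectified: a ray, as slopes to the right and down, at radius r is drawn at 1 + k1 r^2 times it, then the intrinsics apply), "world_to_cam" (4x4, takes a point from world to camera coordinates); the wrist camera has in their place "mount" (4x4, takes a point from camera to tool coordinates, whose origin is the TCP and whose axes are the flange's). Camera axes: x right, y down, z forward; pixel columns grow to the right and rows downward; lengths in mm; the calibration is good to about 2 mm. A picture is of the moment at which its call begins: read the wrist's pose just before it. There is no depth.
- ticket.finish_job(): hands the job in, once; it reports no verdict.
Trained networks look in a picture, given as the dict that the camera call returned (one of the last four; its "shot" number tells which), for a name from the list of things; names that differ only in an ending like _2 or _b are one class to them, and where a whole thing is asked for, a point or a joint stands for the part that bears it (a point fixed in the world has none). Each returns a list of dicts, best first, with "score" (0 to 1); they miss things now and then, are a little off and sometimes report something else, mostly with a low value. They report only what shows in the picture. A call takes as long as a camera call. They do not tell look-alikes from the thing itself.
- models.search_frame(picture, name): "at" ([x, y, z] in mm, in the coordinates of the camera as it stood for that picture, good to about 4 mm: the middle of the surface that is visible of it).
The state is a dict: "time_s": time; "q": joint angles; "joint_vel": joint speeds; "tau": joint torques, N m; "ee_pos": TCP position; "eef_rot": TCP orientation; "wrist_force": force on the tool from outside, world axes, zero at the start; "wrist_torque": the same for the moment, N m; "grip_width": finger opening in mm.
Only numpy, scipy, OpenCV 4.12 (cv2) and the standard library are available. Lean on these libraries where they do the work, as an engineer would, in place of code of your own. Each camera call takes 0.05 s, during which the arm holds its last target.

TASK

On the bench, push the row of five touching blue relays along the aluminium rail from behind, as one train with no gaps opening, until the front relay is home against the yellow end stop. Then push the red knob to slide the keeper bolt fully across the rail behind the last relay. Use the fingers only to push: do not lift or tip any relay, and leave the flux bottle, the tin and the orange spare relay where they stand.

Things in the scene. Friction and masses are not known exactly. Their poses are not given: they have to be found in the camera images.
- rail: fixed aluminium U-channel along its own y; origin on the bench at mid length and width, z up. 340 mm long, 42 wide; floor 5 mm above the bench, walls 3 thick, tops 12 mm above it, 36 between; -y end open. Relays stand in it with 1 mm play each side, tops 37 mm above the bench. On its -x side (robot's) the keeper's dark guide block: x -66 to -21, y 3 to 37 mm, top 22 mm above the bench
- stop_face (a point): centre of the face of the yellow end stop that the front relay must touch: rail x 0, y +160 mm, 22.5 mm above the bench; axes as the rail's. The stop is rigid, 42 mm wide, 15 mm thick, top 40 mm above the bench. Relays travel along rail +y towards it.
- keeper (a joint): slide of the steel keeper bolt along rail +x, m: 0 open (beside the channel), 0.034 fully closed at its hard stop (tip 10 mm past mid-channel). Starts at 0 to 0.004. Friction about 1.5 N; stays where left. Bolt 40 mm long, 10 wide (rail y 15 to 25 mm), 16 to 24 mm above the bench. It can cross only when the row is home (last relay's rear face then at rail y +30 mm).
- keeper_knob (a point): centre, 56 mm above the bench, of the top of the red knob, an upright round post 14 mm in diameter on the bolt, from 24 to 56 mm above the bench; it moves with the bolt. At joint 0 it is at rail x -56 mm, y +20 mm; closed, at x -22 mm. Push it along rail +x.
- relay1: power relay, a blue box 34 mm (its x, across the rail) x 26 mm (its y, along the rail) x 32 mm high, pale label on top, 45 g nominal; origin at the centre of its underside, z up. Front of the row, nearest the end stop; it starts 45 to 105 mm short of the stop. Home: its centre at rail y +147 mm.
- relay2: power relay, a blue box 34 mm (its x, across the rail) x 26 mm (its y, along the rail) x 32 mm high, pale label on top, 45 g nominal; origin at the centre of its underside, z up. Second of the row.
- relay3: power relay, a blue box 34 mm (its x, across the rail) x 26 mm (its y, along the rail) x 32 mm high, pale label on top, 45 g nominal; origin at the centre of its underside, z up. Third of the row.
- relay4: power relay, a blue box 34 mm (its x, across the rail) x 26 mm (its y, along the rail) x 32 mm high, pale label on top, 45 g nominal; origin at the centre of its underside, z up. Fourth of the row.
- relay5: power relay, a blue box 34 mm (its x, across the rail) x 26 mm (its y, along the rail) x 32 mm high, pale label on top, 45 g nominal; origin at the centre of its underside, z up. Last of the row, the one to push: its free rear face looks to rail -y. Home: its centre at rail y +43 mm.
- flux: bystander: small amber bottle with white cap, 36 mm in diameter, 62 mm high, loose beside the rail; origin under its centre.
- tin: bystander: round flat steel tin, 54 mm in diameter, 22 mm high, loose beside the rail; origin under its centre.
- spare: bystander: orange spare relay, same size as the blue ones, loose on the bench beside the rail; origin under its centre.
There are look-alikes about, which are no part of the job. Leave any green look-alike of the relay4 alone.

How it is judged:
By the outcome, as a careful person would: the job done as asked, in the order asked, and still so for the second after the job is handed in, with the robot touching nothing.
It also fails if it takes over 48 s, if anything falls off the work surface, if the arm or the gripper's body presses on something with over 40 N, if the wrist force passes 120 N, or if a joint passes its speed limit or range.

## Working session

There is one attempt and no reset: what is moved stays moved. The work goes in short steps, Python scripts to look and compute and a tool call to move; the robot and the scene stay as the last step left them, time stands still between calls to the robot, and variables do not carry over. Pictures are saved under pics/ and viewed, and the job is handed in when it is done.

Besides the shell and the picture viewer there is one more tool, called after "Call:" as name(argument=value, ...), one argument or row to a line, values as JSON. play_rows: Moves the arm, as the interface text tells. Its arguments: {"type":"object","properties":{"motion":{"type":"array"}},"required":["motion"]}

```bash
mkdir -p pics; cat > h.py <<'E'
import numpy as np, cv2
from cell import env, get_image, ticket, models
def save(p,n): cv2.imwrite('pics/'+n+'.png',cv2.cvtColor(p['frame'],cv2.COLOR_RGB2BGR))
def w2c(p,st=None):
    if 'world_to_cam' in p: return np.array(p['world_to_cam'])
    T=np.eye(4);T[:3,:3]=np.array(st['eef_rot']);T[:3,3]=st['ee_pos']
    return np.linalg.inv(T@np.array(p['mount']))
def toworld(W,a): return np.linalg.inv(W)@np.append(a,1)
def proj(p,W,X):
    X=np.atleast_2d(X);c=(W@np.c_[X,np.ones(len(X))].T)[:3];s=c[:2]/c[2];r2=(s**2).sum(0);s=s*(1+p['k1']*r2)
    K=np.array(p['K']);return (K[:2,:2]@s+K[:2,2:3]).T
def ray(p,W,uv,z):
    K=np.array(p['K']);d=np.array([(uv[0]-K[0,2])/K[0,0],(uv[1]-K[1,2])/K[1,1]]);s=d.copy()
    for _ in range(20): s=d/(1+p['k1']*(s@s))
    Wi=np.linalg.inv(W);o=Wi[:3,3];v=Wi[:3,:3]@np.append(s,1);return o+v*(z-o[2])/v[2]
E
python3 - <<'E'
from h import *
st=env.get_state();print(st)
for n in ['top','scene']:
    p=get_image(n);save(p,n+'0');W=w2c(p);print(n,p['K'],p['k1'],W.round(3).tolist())
    for nm in ['rail','keeper_knob','relay1','relay5','flux','tin','spare','keeper']:
        try:
            r=models.search_frame(p,nm)
            print(nm,[(round(d['score'],2),toworld(W,d['at'])[:3].round(0).tolist()) for d in r[:7]])
        except Exception as e: print(nm,e)
E
```

```text
{'time_s': 0.0, 'q': array([-80.2543888 ,  34.3837086 ,  -0.14472189,  91.68190459,
         0.10314253,  54.02402561,  -4.57181508]), 'joint_vel': array([-0.03977364, -0.0086102 ,  0.07035506,  0.10534871,  0.08856199,
       -0.01880358, -0.03491931]), 'tau': array([ 8.35223800e-04, -7.65045905e+01,  1.49716739e+00, -2.52362680e+01,
       -5.24399697e-02,  1.66465959e-02,  1.74513339e-04]), 'ee_pos': array([177.06405437, 702.82653771, 403.86412254]), 'eef_rot': array([[-9.69713355e-01,  2.44245688e-01, -2.31285883e-04],
       [ 2.44245749e-01,  9.69712136e-01, -1.54531611e-03],
       [-1.53156069e-04, -1.55500427e-03, -9.99998779e-01]]), 'wrist_force': array([0.02576971, 0.16958524, 0.19731045]), 'wrist_torque': array([ 0.00578347, -0.05330743, -0.00434202]), 'grip_width': 93.20923765980243}
top [[445.4942851    0.         320.31720685]
 [  0.         445.4942851  244.89276917]
 [  0.           0.           1.        ]] 0.03845468071636715 [[-0.026, -0.999, -0.038, 57.028], [-0.998, 0.028, -0.056, 580.076], [0.057, 0.036, -0.998, 686.665], [0.0, 0.0, 0.0, 1.0]]
rail [(0.69, [566
[... 878 characters left out ...]
rail [(0.84, [567.0, 67.0, 3.0])]
keeper_knob [(0.62, [528.0, 53.0, 36.0]), (0.61, [585.0, 17.0, 32.0]), (0.23, [583.0, 42.0, 35.0]), (0.2, [684.0, -57.0, 21.0])]
relay1 [(0.92, [448.0, -11.0, 29.0]), (0.89, [586.0, 16.0, 36.0]), (0.85, [575.0, 95.0, 35.0]), (0.85, [589.0, -11.0, 39.0]), (0.76, [578.0, 66.0, 35.0]), (0.67, [583.0, 41.0, 35.0])]
relay5 [(0.92, [448.0, -11.0, 29.0]), (0.89, [586.0, 16.0, 36.0]), (0.85, [575.0, 95.0, 35.0]), (0.85, [589.0, -11.0, 39.0]), (0.76, [578.0, 66.0, 35.0]), (0.67, [583.0, 41.0, 35.0])]
flux [(0.94, [509.0, -82.0, 36.0])]
tin [(0.74, [684.0, -55.0, 20.0])]
spare [(0.7, [566.0, 69.0, 5.0])]
keeper [(0.77, [523.0, 51.0, 40.0]), (0.23, [571.0, 66.0, 9.0])]
```

View pics/top0.png

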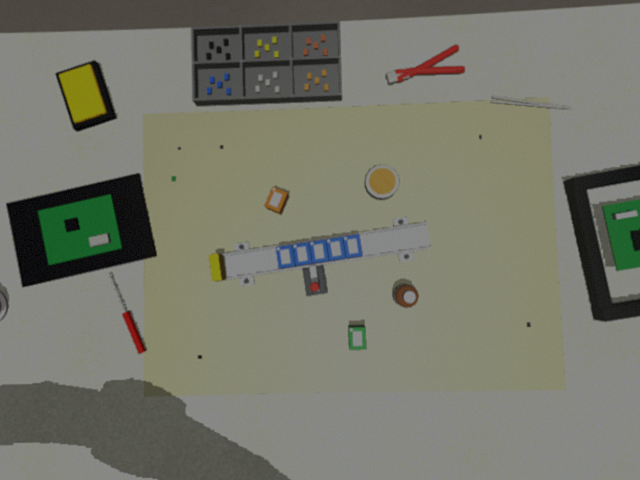

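View pics/scene0.png

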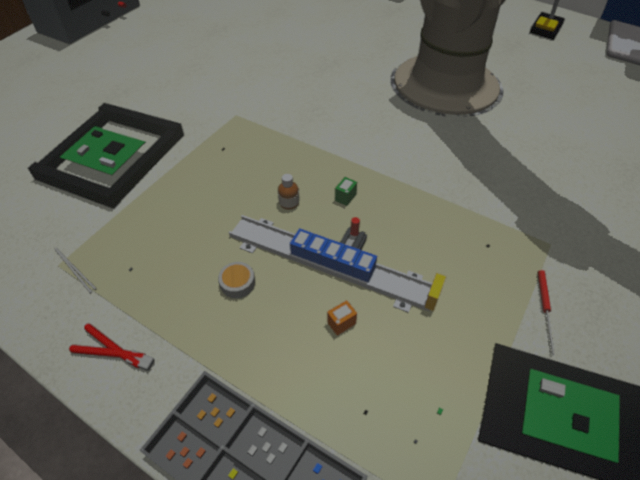

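The top view shows the rail running from its open end near (430,235) to the yellow stop near (217,266). The five blue relays span u 278–362, the red knob is at (315,287), and the green look-alike is at (357,337). I'll zoom in to fit the rail pose.

```bash
python3 - <<'E'
from h import *
p=get_image('top');np.save('top.npy',p,allow_pickle=True)
f=cv2.cvtColor(p['frame'],cv2.COLOR_RGB2BGR)
c=f[190:315,200:440];c=cv2.convertScaleAbs(c,alpha=1.6)
cv2.imwrite('pics/topz.png',cv2.resize(c[:,:125],None,fx=6,fy=4.8*1.0,interpolation=cv2.INTER_CUBIC)) if 0 else None
cv2.imwrite('pics/topzL.png',cv2.resize(c[:,:130],None,fx=4.8,fy=4.8,interpolation=cv2.INTER_CUBIC)[:600])
cv2.imwrite('pics/topzR.png',cv2.resize(c[:,110:],None,fx=4.8,fy=4.8,interpolation=cv2.INTER_CUBIC)[:600])
E
```

```text
(no output)
```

View pics/topzL.png

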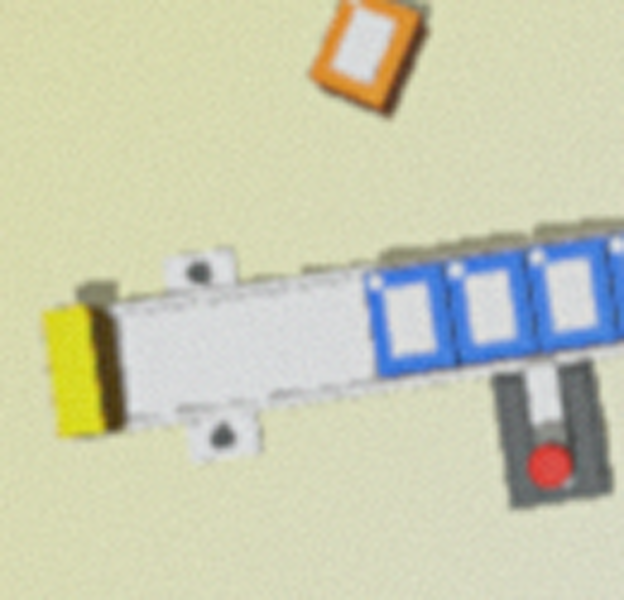

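View pics/topzR.png

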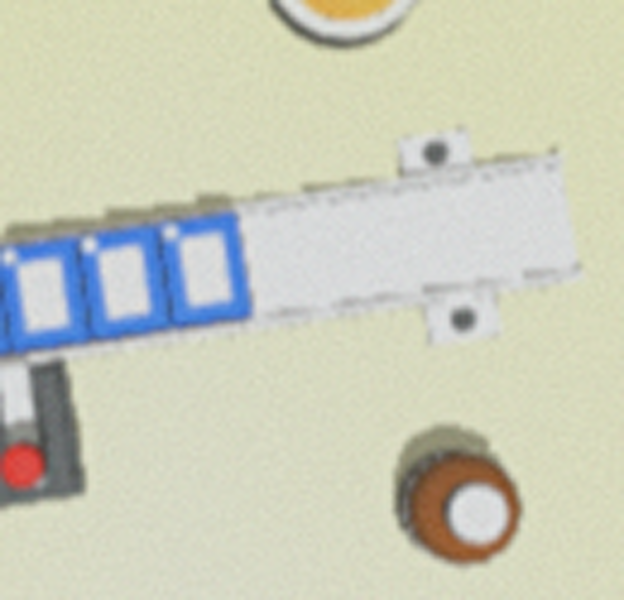

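```bash
python3 - <<'E'
from h import *
from scipy.optimize import least_squares
p=np.load('top.npy',allow_pickle=True).item();W=w2c(p)
L=lambda x,y:(200+(x+.5)/4.8-.5,190+(y+.5)/4.8-.5)
R=lambda x,y:(310+(x+.5)/4.8-.5,190+(y+.5)/4.8-.5)
obs=[(L(90,305),(21,160,40)),(L(105,432),(-21,160,40)),(L(45,310),(21,175,40)),(L(60,436),(-21,175,40)),(R(558,154),(21,-170,12)),(R(580,273),(-21,-170,12))]
F=[(L(371,276),(17,0,37)),(L(383,377),(-17,0,37)),(R(238,212),(17,-130,37)),(R(251,318),(-17,-130,37))]
def tr(a,X):
    c,s=np.cos(a[2]),np.sin(a[2]);return np.array([a[0]+c*X[0]-s*X[1],a[1]+s*X[0]+c*X[1],X[2]])
def res(a):
    r=[proj(p,W,tr(a,X))[0]-o for o,X in obs]+[proj(p,W,tr(a,(X[0],X[1]+a[3],X[2])))[0]-o for o,X in F]
    r.append(proj(p,W,tr(a,(-56+a[4],20,56)))[0]-L(550,465));return np.ravel(r)
s=least_squares(res,[560,50,.13,80,0]);a=s.x
print(a[:2],np.degrees(a[2]),a[3:],s.fun.reshape(-1,2).round(2).tolist())
np.save('a.npy',a)
for n,X in dict(rear=(0,a[3]-130,30),knob=(-56+a[4],20,56),knobclosed=(-22,20,56)).items(): print(n,tr(a,X).round(1))
for n in ['flux','tin','spare']: pass
for q,z in (((R(470,513)),62),(R(340,5),22)): print(ray(p,W,q,z).round(0))
E
```

```text
[571.90067548  37.60047063] 7.319819769148386 [70.12119671  3.82315894] [[-0.83, -0.33], [-0.16, 0.29], [-1.07, 0.13], [-0.43, 0.96], [1.46, -0.47], [1.36, 0.99], [-1.09, -0.67], [-0.34, 0.13], [0.17, -0.47], [0.98, -0.64], [-0.07, 0.01]]
rear [579.5 -21.8  30. ]
knob [517.6  50.8  56. ]
knobclosed [547.5  54.6  56. ]
[500. -85.  62.]
[664. -55.  22.]
```

```bash
python3 - <<'E'
from h import *
p=get_image('wrist');save(p,'w0');print(p['K'],p['k1'],np.array(p['mount']).round(3).tolist())
E
```

```text
[[397.48040154   0.         320.85356078]
 [  0.         397.48040154 240.25935563]
 [  0.           0.           1.        ]] -0.05855816018524916 [[0.0, -0.969, -0.248, 69.411], [1.0, 0.0, -0.001, -0.592], [0.001, -0.248, 0.969, 19.337], [0.0, 0.0, 0.0, 1.0]]
```

View pics/w0.png

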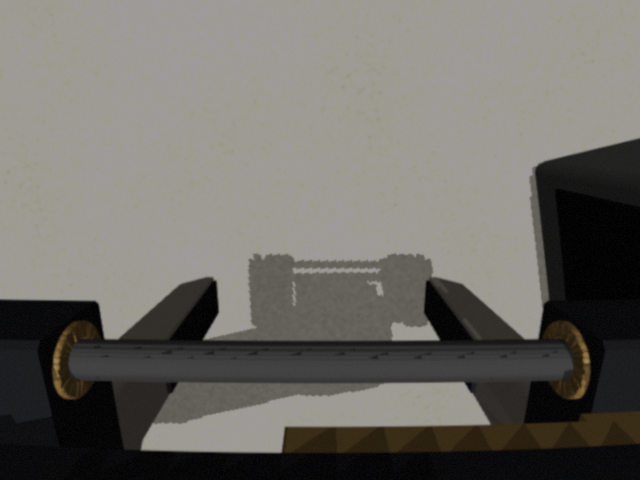

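Call:
play_rows(
  motion=[
    [[16, -31, 0], [0, 0, 1.8], 0],
    [[16, -31, 0], [0, 0, 1.8], 0],
    [[16, -31, 0], [0, 0, 1.8], 0],
    [[16, -31, 0], [0, 0, 1.8], 0],
    [[16, -31, 0], [0, 0, 1.8], 0],
    [[16, -31, 0], [0, 0, 1.8], 0],
    [[16, -31, 0], [0, 0, 1.8], 0],
    [[16, -31, 0], [0, 0, 1.8], 0],
    [[16, -31, 0], [0, 0, 1.8], 0],
    [[16, -31, 0], [0, 0, 1.8], 0],
    [[16, -31, 0], [0, 0, 1.8], 0],
    [[16, -31, 0], [0, 0, 1.8], 0],
  ],
)

```text
time_s: 2.0
ee_pos: [367.4, 320.7, 404.5]
eef_rot: [[-0.987, -0.16, -0.002], [-0.16, 0.987, 0.006], [0.001, 0.006, -1.0]]
wrist_force: [0.5, -0.1, 0.2]
grip_width: 17.4
```

Call:
play_rows(
  motion=[
    [[16, -31, 0], [0, 0, 0], 0],
    [[16, -31, 0], [0, 0, 0], 0],
    [[16, -31, 0], [0, 0, 0], 0],
    [[16, -31, 0], [0, 0, 0], 0],
    [[16, -31, 0], [0, 0, 0], 0],
    [[16, -31, 0], [0, 0, 0], 0],
    [[16, -31, 0], [0, 0, 0], 0],
    [[16, -31, 0], [0, 0, 0], 0],
    [[16, -31, 0], [0, 0, 0], 0],
    [[16, -31, 0], [0, 0, 0], 0],
    [[16, -31, 0], [0, 0, 0], 0],
    [[16, -31, 0], [0, 0, 0], 0],
  ],
)

```text
time_s: 3.0
ee_pos: [565.9, -72.5, 408.6]
eef_rot: [[-0.987, -0.163, 0.007], [-0.163, 0.987, 0.009], [-0.008, 0.008, -1.0]]
wrist_force: [1.1, 0.7, -0.3]
grip_width: 0.8
```

```bash
python3 - <<'E'
from h import *
p=get_image('scene');save(p,'s1')
st=env.get_state();p=get_image('wrist');save(p,'w1');print(st['ee_pos'],st['eef_rot'].round(4).tolist(),st['time_s'],st['q'].round(0),st['grip_width'])
E
```

```text
[568.31008517 -79.44560328 408.68208492] [[-0.9877, -0.1561, 0.0096], [-0.156, 0.9877, 0.0049], [-0.0102, 0.0033, -0.9999]] 3.05 [  3.  24.  -1. 112.  -0.  44. 101.] 0.61926374690322
```

View pics/w1.png

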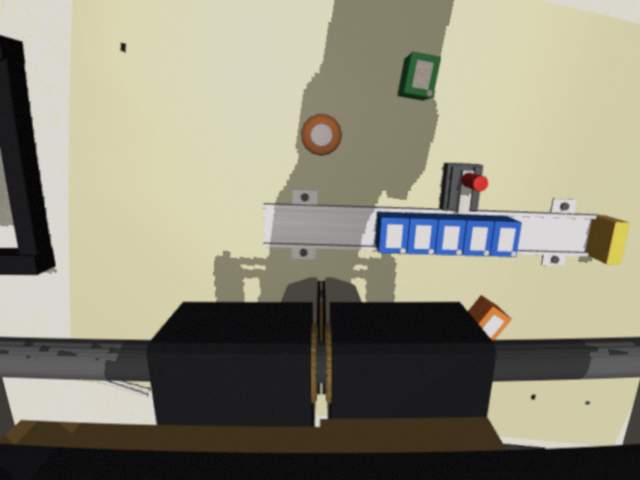

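View pics/s1.png

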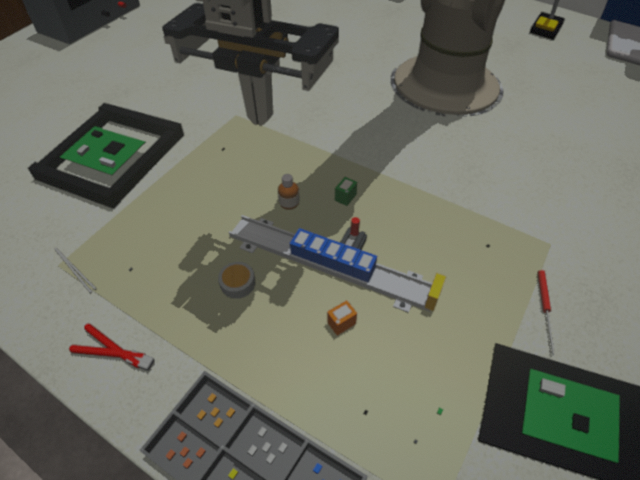

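```bash
python3 - <<'E'
from h import *
st=env.get_state();p=get_image('wrist');save(p,'w2');np.save('w2.npy',(p,st),allow_pickle=True);print(st['ee_pos'],st['joint_vel'].round(2))
f=cv2.cvtColor(p['frame'],cv2.COLOR_RGB2BGR)
c=f[150:275,255:445];cv2.imwrite('pics/w2L.png',cv2.resize(c,None,fx=4.2,fy=4.2,interpolation=cv2.INTER_CUBIC))
c=f[150:275,440:630];cv2.imwrite('pics/w2R.png',cv2.resize(c,None,fx=4.2,fy=4.2,interpolation=cv2.INTER_CUBIC))
s=cv2.imread('pics/s1.png')[0:140,150:350];s=cv2.convertScaleAbs(s,alpha=1.5);cv2.imwrite('pics/s1z.png',cv2.resize(s,None,fx=4,fy=4,interpolation=cv2.INTER_CUBIC))
E
```

```text
[566.99922773 -76.48367482 408.38394289] [-3.38 -1.31 -3.57  3.39 -1.08 -0.23 -4.06]
```

View pics/w2L.png

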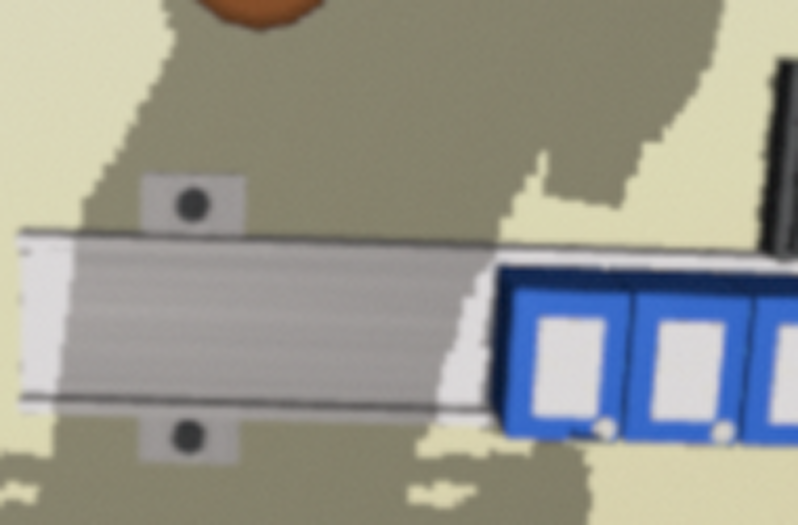

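View pics/w2R.png

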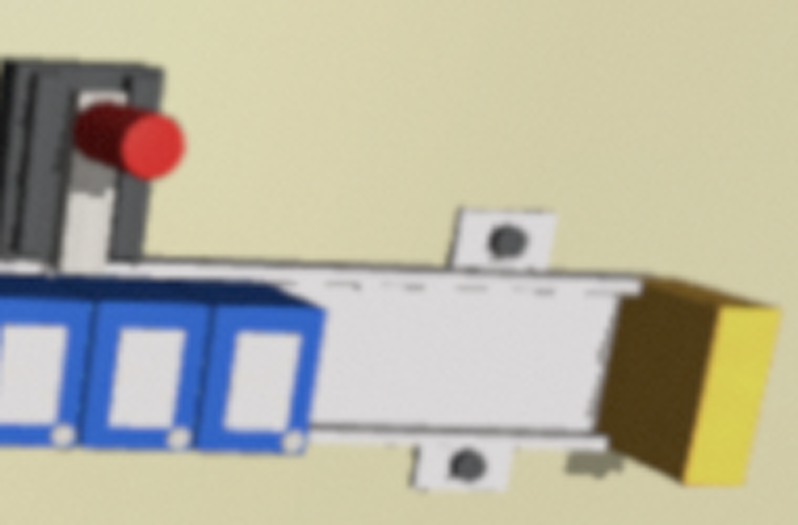

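View pics/s1z.png

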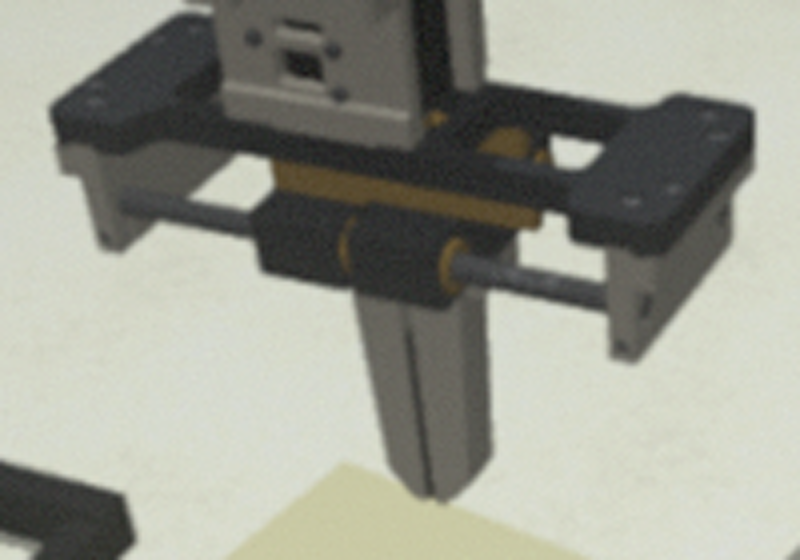

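The scene crop shows that the backs of the fingers are bevelled near the tip, while their sides are flat. I'll turn the jaws across the rail so that the flat sides do the pushing.

Call:
play_rows(
  motion=[
    [[1.6, 0.4, 0], [0, 0, -7.1], 0],
    [[1.6, 0.4, 0], [0, 0, -7.1], 0],
    [[1.6, 0.4, 0], [0, 0, -7.1], 0],
    [[1.6, 0.4, 0], [0, 0, -7.1], 0],
    [[1.6, 0.4, 0], [0, 0, -7.1], 0],
    [[1.6, 0.4, 0], [0, 0, -7.1], 0],
    [[1.6, 0.4, 0], [0, 0, -7.1], 0],
    [[1.6, 0.4, 0], [0, 0, -7.1], 0],
    [[1.6, 0.4, 0], [0, 0, -7.1], 0],
    [[1.6, 0.4, 0], [0, 0, -7.1], 0],
    [[1.6, 0.4, 0], [0, 0, -7.1], 0],
    [[1.6, 0.4, 0], [0, 0, -7.1], 0],
  ],
)

```text
time_s: 4.15
ee_pos: [580.5, -53.2, 408.6]
eef_rot: [[-0.23, 0.973, 0.012], [0.973, 0.23, 0.003], [0.0, 0.012, -1.0]]
wrist_force: [0.5, 1.1, 0.7]
grip_width: 0.6
```

Call:
play_rows(
  motion=[
    [[0, 0, 0], [0, 0, -2], 0],
    [[0, 0, 0], [0, 0, 0], 0],
    [[0, 0, 0], [0, 0, 0], 0],
  ],
)

```text
time_s: 4.4
ee_pos: [579.7, -47.8, 408.4]
eef_rot: [[-0.194, 0.981, 0.011], [0.981, 0.194, 0.004], [0.002, 0.012, -1.0]]
wrist_force: [0.3, 0.8, -0.4]
grip_width: 0.5
```

```bash
python3 - <<'E'
from h import *
get_image('scene');get_image('scene')
st=env.get_state();p=get_image('wrist');save(p,'w3');np.save('w3.npy',(p,st),allow_pickle=True);print(st['ee_pos'],st['joint_vel'].round(2),st['eef_rot'].round(4).tolist(),np.degrees(np.arctan2(st['eef_rot'][1,1],st['eef_rot'][0,1])),st['q'].round(0))
print(env.get_state()['ee_pos'],env.get_state()['time_s'])
E
```

```text
[579.78262608 -48.27690604 408.43837192] [ 0.77  0.05  0.26 -0.2   0.08 -0.03  0.1 ] [[-0.1939, 0.981, 0.0109], [0.981, 0.1938, 0.0045], [0.0023, 0.0116, -0.9999]] 11.17806883836435 [-17.  25.  24. 112. -15.  45.  26.]
[579.84850654 -48.73728012 408.48362421] 4.55
```

View pics/w3.png

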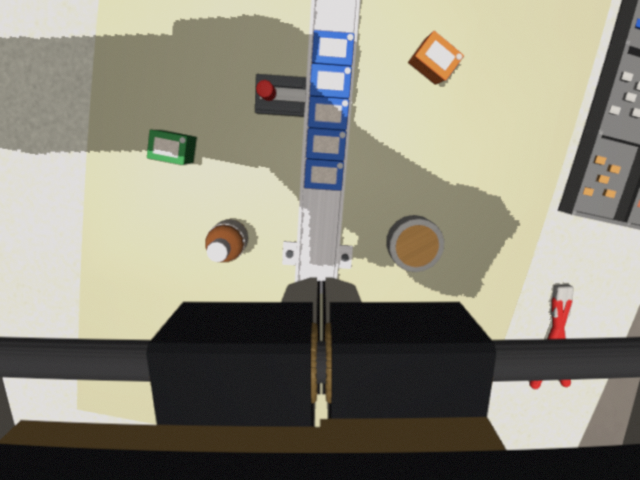

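```bash
python3 - <<'E'
from h import *
p,st=np.load('w3.npy',allow_pickle=True)
f=cv2.cvtColor(p['frame'],cv2.COLOR_RGB2BGR)
c=cv2.convertScaleAbs(f[15:140,240:380],alpha=1.3);cv2.imwrite('pics/w3a.png',cv2.resize(c,None,fx=4.8,fy=4.8,interpolation=cv2.INTER_CUBIC))
c=cv2.convertScaleAbs(f[160:285,240:380],alpha=1.3);cv2.imwrite('pics/w3b.png',cv2.resize(c,None,fx=4.8,fy=4.8,interpolation=cv2.INTER_CUBIC))
E
```

```text
(no output)
```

View pics/w3a.png

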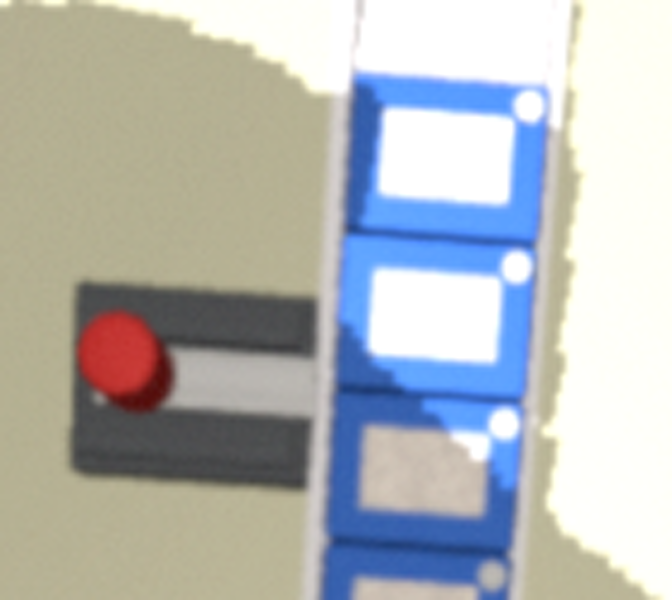

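View pics/w3b.png

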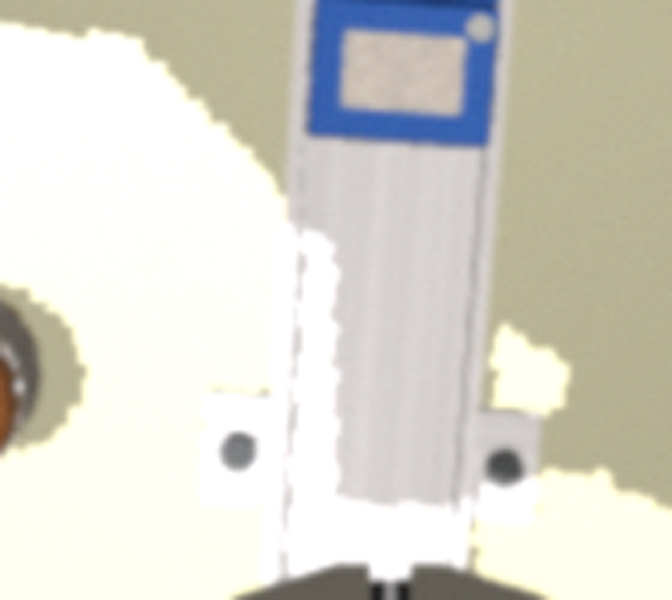

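```bash
cat > fit.py <<'E'
from h import *
from scipy.optimize import least_squares
def tr(a,X):
    c,s=np.cos(a[2]),np.sin(a[2]);return np.array([a[0]+c*X[0]-s*X[1],a[1]+s*X[0]+c*X[1],X[2]])
E
python3 - <<'E'
from fit import *
a0=np.load('a.npy');pt=np.load('top.npy',allow_pickle=True).item();Wt=w2c(pt)
p,st=np.load('w3.npy',allow_pickle=True);W=w2c(p,st)
A=lambda x,y:(240+(x+.5)/4.8-.5,15+(y+.5)/4.8-.5)
B=lambda x,y:(240+(x+.5)/4.8-.5,160+(y+.5)/4.8-.5)
for n,q,z in [('frontL',A(355,72),37),('frontR',A(548,88),37),('rearL',B(308,132),37),('rearR',B(490,146),37),('knob',A(120,353),56),('block',A(80,285),22),('bolt hole',B(238,450),5),('bolt2',B(505,467),5)]:
    X=ray(p,W,q,z);c,s=np.cos(a0[2]),np.sin(a0[2]);d=X[:2]-a0[:2]
    print(n,X.round(1),'rail',np.round([c*d[0]+s*d[1],-s*d[0]+c*d[1]],1))
L=lambda x,y:(200+(x+.5)/4.8-.5,190+(y+.5)/4.8-.5)
R=lambda x,y:(310+(x+.5)/4.8-.5,190+(y+.5)/4.8-.5)
for n,q,z in [('frontL',L(383,377),37),('frontR',L(371,276),37),('rearL',R(251,318),37),('rearR',R(238,212),37),('knob',L(550,465),56),('block',L(512,508),22)]:
    X=ray(pt,Wt,q,z);c,s=np.cos(a0[2]),np.sin(a0[2]);d=X[:2]-a0[:2]
    print('top',n,X.round(1),'rail',np.round([c*d[0]+s*d[1],-s*d[0]+c*d[1]],1))
E
```

```text
frontL [546.5 104.6  37. ] rail [-16.6  69.7]
frontR [579.3 108.6  37. ] rail [16.4 69.5]
rearL [562.6 -24.   37. ] rail [-17.  -59.9]
rearR [596.1 -20.   37. ] rail [ 16.7 -60.2]
knob [517.7  49.8  56. ] rail [-52.2  19. ]
block [503.7  63.3  22. ] rail [-64.4  34.1]
bolt hole [560.2 -96.1   5. ] rail [ -28.7 -131.1]
bolt2 [615.9 -89.    5. ] rail [  27.5 -131.2]
top frontL [546.3 104.5  37. ] rail [-16.9  69.6]
top frontR [578.7 107.7  37. ] rail [15.7 68.6]
top rearL [561.7 -22.4  37. ] rail [-17.7 -58.2]
top rearR [595.7 -19.3  37. ] rail [ 16.3 -59.5]
top knob [517.6  50.7  56. ] rail [-52.2  19.9]
top block [502.8  65.2  22. ] rail [-65.   36.2]
```

Call:
play_rows(
  motion=[
    [[2, -4, -30], [-0.13, 0.31, -2], 0],
    [[2, -4, -30], [-0.13, 0.31, -1.9], 0],
    [[0, 0, -30], [0, 0, 0], 0],
    [[0, 0, -30], [0, 0, 0], 0],
    [[0, 0, -15], [0, 0, 0], 0],
    [[0, 0, 0], [0, 0, 0], 0],
    [[0, 0, 0], [0, 0, 0], 0],
    [[0, 0, 0], [0, 0, 0], 0],
  ],
)

```text
time_s: 5.22
ee_pos: [584.2, -58.3, 271.3]
eef_rot: [[-0.128, 0.992, 0.007], [0.992, 0.128, 0.001], [-0.0, 0.007, -1.0]]
wrist_force: [-0.9, -0.2, 0.4]
grip_width: -0.0
```

```bash
cat > where.py <<'E'
from fit import *
def where(st):
    a=np.load('a.npy');R=st['eef_rot'];t=st['ee_pos']+186*R[:,2];d=t[:2]-a[:2];c,s=np.cos(a[2]),np.sin(a[2])
    print('t',round(st['time_s'],2),'tcp',st['ee_pos'].round(1),'tip rail x,y,z',np.round([c*d[0]+s*d[1],-s*d[0]+c*d[1],t[2]],1),'zaxis',R[:,2].round(4),'yaw',np.degrees(np.arctan2(R[1,1],R[0,1])).round(2),'F',st['wrist_force'].round(2),'vel',abs(st['joint_vel']).max().round(2))
if __name__=='__main__': where(env.get_state())
E
python3 where.py
```

```text
t 5.22 tcp [584.2 -58.3 271.3] tip rail x,y,z [  1.3 -96.7  85.3] zaxis [ 7.e-03  9.e-04 -1.e+00] yaw 7.37 F [-0.95 -0.16  0.44] vel 0.59
```

Call:
play_rows(
  motion=[
    [[0, 0, -20], [0, 0.4, 0], 0],
    [[0, 0, -20], [0, 0, 0], 0],
    [[0, 0, -15], [0, 0, 0], 0],
    [[0, 0, -8], [0, 0, 0], 0],
    [[0, 0, 0], [0, 0, 0], 0],
    [[0, 0, 0], [0, 0, 0], 0],
    [[0, 0, 0], [0, 0, 0], 0],
  ],
)

```text
time_s: 5.8
ee_pos: [587.8, -58.9, 216.2]
eef_rot: [[-0.13, 0.991, 0.015], [0.992, 0.13, 0.001], [-0.001, 0.015, -1.0]]
wrist_force: [0.2, 0.2, 0.4]
grip_width: 0.7
```

```bash
python3 - <<'E'
from where import *
where(env.get_state());p=get_image('wrist');save(p,'w4');p=get_image('scene');save(p,'s4');where(env.get_state())
s=cv2.imread('pics/s4.png')[130:330,200:450];cv2.imwrite('pics/s4z.png',cv2.resize(s,None,fx=3,fy=3,interpolation=cv2.INTER_CUBIC))
E
```

```text
t 5.8 tcp [587.8 -58.9 216.2] tip rail x,y,z [  6.4 -97.9  30.2] zaxis [ 0.0154  0.0012 -0.9999] yaw 7.47 F [0.19 0.17 0.35] vel 1.11
t 5.9 tcp [587.9 -58.9 216.2] tip rail x,y,z [  6.5 -97.9  30.3] zaxis [ 0.0158  0.0011 -0.9999] yaw 7.46 F [1.98 0.76 0.48] vel 0.3
```

View pics/w4.png

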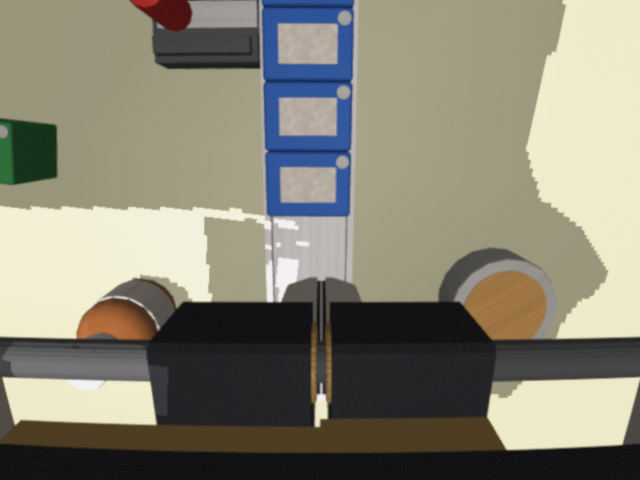

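View pics/s4z.png

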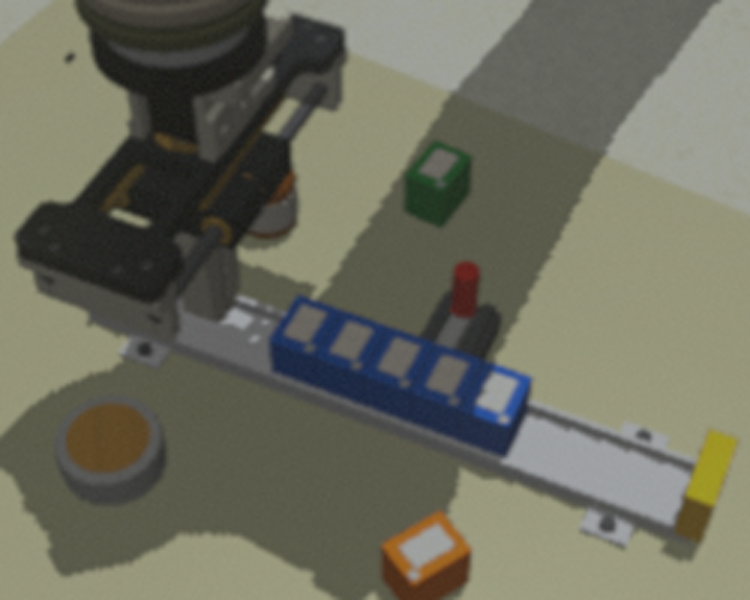

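Call:
play_rows(
  motion=[
    [[-1.8, 0, 0], [0, 0.5, 0], 0],
    [[-1.8, 0, 0], [0, 0.4, 0], 0],
    [[0, 0, 0], [0, 0, 0], 0],
    [[0, 0, 0], [0, 0, 0], 0],
  ],
)

```text
time_s: 6.23
ee_pos: [584.3, -58.7, 218.3]
eef_rot: [[-0.13, 0.991, 0.001], [0.991, 0.13, 0.001], [0.001, 0.001, -1.0]]
wrist_force: [0.3, -0.4, -0.5]
grip_width: 0.7
```

```bash
python3 where.py
```

```text
t 6.23 tcp [584.3 -58.7 218.3] tip rail x,y,z [  0.2 -96.9  32.3] zaxis [ 0.0011  0.0012 -1.    ] yaw 7.49 F [ 0.27 -0.38 -0.55] vel 0.38
```

Call:
play_rows(
  motion=[
    [[0, 0, -6], [0, 0.05, 0], 0],
    [[0, 0, -5], [0, 0.05, 0], 0],
    [[0, 0, -4], [0, 0, 0], 0],
    [[0, 0, -2], [0, 0, 0], 0],
    [[0, 0, 0], [0, 0, 0], 0],
    [[0, 0, 0], [0, 0, 0], 0],
  ],
)

```text
time_s: 6.73
ee_pos: [584.1, -58.6, 198.8]
eef_rot: [[-0.13, 0.991, -0.002], [0.991, 0.13, 0.001], [0.001, -0.002, -1.0]]
wrist_force: [0.1, -0.1, -0.1]
grip_width: 0.4
```

```bash
python3 where.py
```

```text
t 6.73 tcp [584.1 -58.6 198.8] tip rail x,y,z [ -0.5 -96.7  12.8] zaxis [-0.0018  0.0012 -1.    ] yaw 7.5 F [ 0.07 -0.1  -0.13] vel 0.55
```

Call:
play_rows(
  motion=[
    [[0, 0, 2], [0, 0, 0], 0],
    [[-0.3, 3, 0.6], [0, 0, 0], 0],
    [[-0.4, 4, 0], [0, 0, 0], 0],
    [[-0.5, 4, 0], [0, 0, 0], 0],
    [[-0.4, 4, 0], [0, 0, 0], 0],
    [[-0.3, 2, 0], [0, 0, 0], 0],
    [[0, 0, 0], [0, 0, 0], 0],
    [[0, 0, 0], [0, 0, 0], 0],
  ],
)

```text
time_s: 7.4
ee_pos: [582.1, -39.1, 202.2]
eef_rot: [[-0.131, 0.991, -0.001], [0.991, 0.131, 0.002], [0.002, -0.001, -1.0]]
wrist_force: [-0.3, -0.5, -0.2]
grip_width: 0.3
```

```bash
python3 - <<'E'
from where import *
where(env.get_state());p=get_image('wrist');save(p,'w5')
E
```

```text
t 7.4 tcp [582.1 -39.1 202.2] tip rail x,y,z [  0.1 -77.   16.2] zaxis [-0.0012  0.0017 -1.    ] yaw 7.54 F [-0.3  -0.46 -0.18] vel 0.39
```

View pics/w5.png

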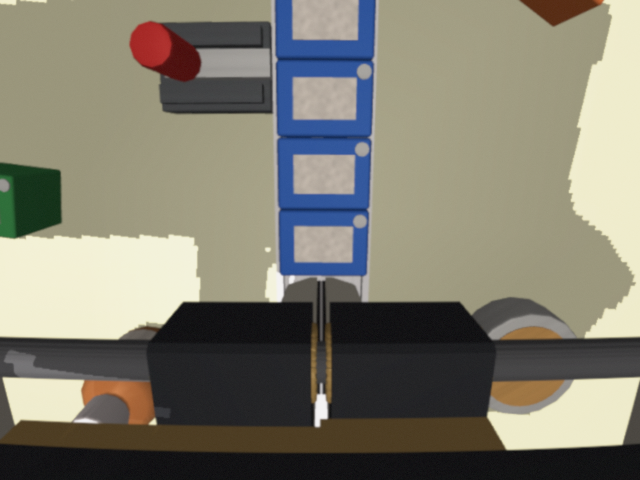

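The wrist view shows the fingertips near (322,280) and centred behind the relay, whose rear top edge is at v≈275. From here I'll creep in.

Call:
play_rows(
  motion=[
    [[-0.1, 1, 0], [0, 0, 0], 0],
    [[-0.1, 1, 0], [0, 0, 0], 0],
    [[-0.2, 1, 0], [0, 0, 0], 0],
    [[-0.1, 1, 0], [0, 0, 0], 0],
    [[-0.1, 1, 0], [0, 0, 0], 0],
    [[-0.2, 1, 0], [0, 0, 0], 0],
    [[-0.1, 1, 0], [0, 0, 0], 0],
    [[-0.1, 1, 0], [0, 0, 0], 0],
    [[-0.2, 1, 0], [0, 0, 0], 0],
    [[-0.1, 1, 0], [0, 0, 0], 0],
    [[-0.1, 1, 0], [0, 0, 0], 0],
    [[-0.2, 1, 0], [0, 0, 0], 0],
  ],
)

```text
time_s: 8.45
ee_pos: [580.5, -27.6, 202.2]
eef_rot: [[-0.129, 0.992, -0.0], [0.992, 0.129, 0.0], [0.0, -0.0, -1.0]]
wrist_force: [0.3, -0.3, -0.5]
grip_width: 0.4
```

```bash
python3 - <<'E'
from where import *
where(env.get_state());p=get_image('wrist');save(p,'w6')
s=get_image('scene');save(s,'s6');where(env.get_state())
s=cv2.imread('pics/s6.png')[170:330,240:450];cv2.imwrite('pics/s6z.png',cv2.resize(s,None,fx=3.7,fy=3.7,interpolation=cv2.INTER_CUBIC))
E
```

```text
t 8.45 tcp [580.5 -27.6 202.2] tip rail x,y,z [  0.1 -65.7  16.2] zaxis [-5.e-04  2.e-04 -1.e+00] yaw 7.42 F [ 0.27 -0.3  -0.49] vel 1.3
t 8.55 tcp [580.5 -27.4 202.1] tip rail x,y,z [  0.1 -65.5  16.1] zaxis [-6.e-04  4.e-04 -1.e+00] yaw 7.44 F [ 0.27 -1.2  -0.25] vel 0.17
```

View pics/w6.png

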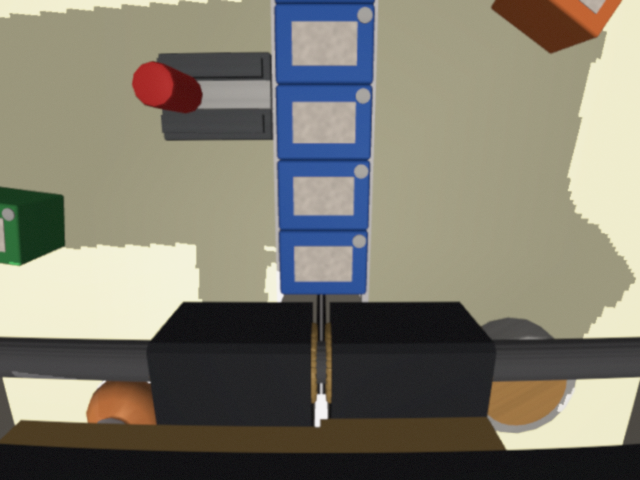

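View pics/s6z.png

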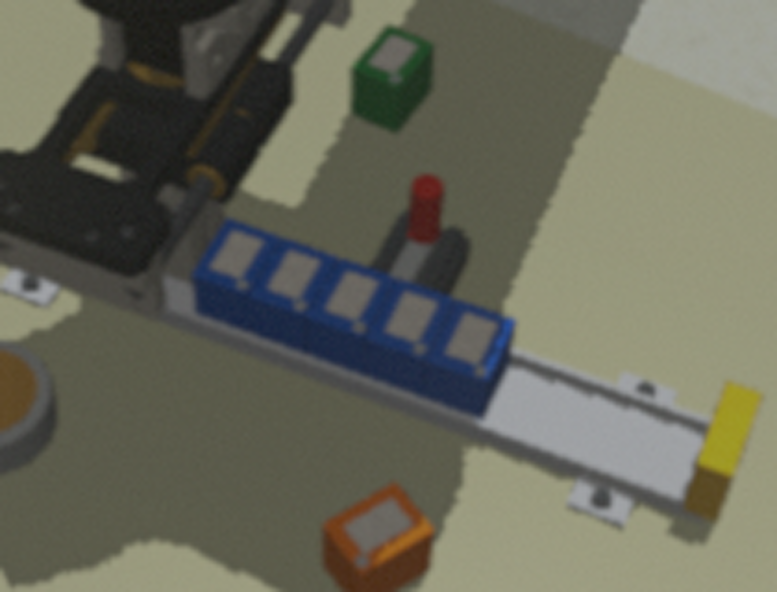

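Call:
play_rows(
  motion=[
    [[-0.1, 1, 0], [0, 0, 0], 0],
    [[-0.2, 1.3, 0], [0, 0, 0], 0],
    [[-0.2, 1.6, 0], [0, 0, 0], 0],
    [[-0.3, 2, 0], [0, 0, 0], 0],
    [[-0.2, 2, 0], [0, 0, 0], 0],
    [[-0.3, 2, 0], [0, 0, 0], 0],
    [[-0.2, 2, 0], [0, 0, 0], 0],
    [[-0.3, 2, 0], [0, 0, 0], 0],
    [[-0.3, 2, 0], [0, 0, 0], 0],
    [[-0.2, 2, 0], [0, 0, 0], 0],
    [[-0.3, 2, 0], [0, 0, 0], 0],
    [[-0.2, 1.6, 0], [0, 0, 0], 0],
  ],
)

```text
time_s: 9.55
ee_pos: [577.3, -3.9, 202.2]
eef_rot: [[-0.129, 0.992, -0.0], [0.992, 0.129, 0.0], [0.0, -0.0, -1.0]]
wrist_force: [-0.7, -0.9, 0.5]
grip_width: 0.5
```

```bash
python3 - <<'E'
from where import *
where(env.get_state());p=get_image('wrist');save(p,'w7');where(env.get_state())
E
```

```text
t 9.55 tcp [577.3  -3.9 202.2] tip rail x,y,z [  0.  -41.8  16.2] zaxis [-5.e-04  2.e-04 -1.e+00] yaw 7.42 F [-0.72 -0.85  0.55] vel 2.19
t 9.6 tcp [577.3  -3.6 202.2] tip rail x,y,z [ -0.  -41.4  16.2] zaxis [-6.e-04  4.e-04 -1.e+00] yaw 7.44 F [-0.36 -0.75 -0.56] vel 0.43
```

View pics/w7.png

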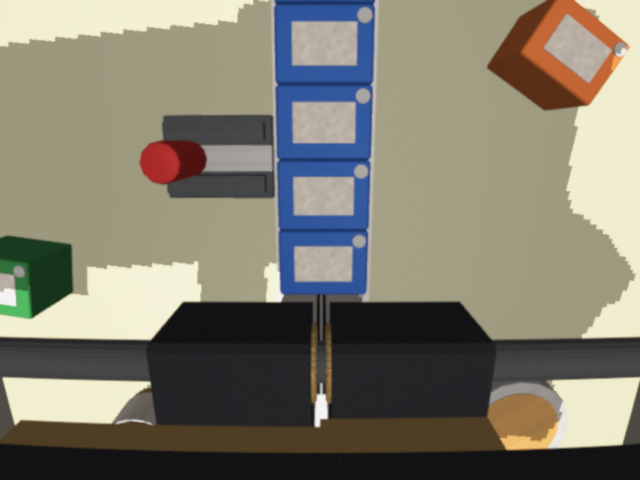

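Call:
play_rows(
  motion=[
    [[-0.1, 1, 0], [0, 0, 0], 0],
    [[-0.2, 1.4, 0], [0, 0, 0], 0],
    [[-0.2, 1.8, 0], [0, 0, 0], 0],
    [[-0.3, 2, 0], [0, 0, 0], 0],
    [[-0.2, 2, 0], [0, 0, 0], 0],
    [[-0.3, 2, 0], [0, 0, 0], 0],
    [[-0.2, 2, 0], [0, 0, 0], 0],
    [[-0.3, 2, 0], [0, 0, 0], 0],
    [[-0.3, 2, 0], [0, 0, 0], 0],
    [[-0.2, 2, 0], [0, 0, 0], 0],
    [[-0.3, 2, 0], [0, 0, 0], 0],
    [[-0.2, 2, 0], [0, 0, 0], 0],
  ],
)

```text
time_s: 10.6
ee_pos: [574.2, 20.6, 202.2]
eef_rot: [[-0.129, 0.992, -0.001], [0.992, 0.129, 0.0], [0.0, -0.001, -1.0]]
wrist_force: [0.1, -2.0, 0.2]
grip_width: 0.4
```

Call:
play_rows(
  motion=[
    [[-0.3, 2, 0], [0, 0, 0], 0],
    [[-0.2, 2, 0], [0, 0, 0], 0],
    [[-0.3, 2, 0], [0, 0, 0], 0],
    [[-0.2, 2, 0], [0, 0, 0], 0],
    [[-0.3, 2, 0], [0, 0, 0], 0],
    [[-0.3, 2, 0], [0, 0, 0], 0],
    [[-0.2, 2, 0], [0, 0, 0], 0],
    [[-0.3, 2, 0], [0, 0, 0], 0],
    [[-0.2, 2, 0], [0, 0, 0], 0],
    [[-0.3, 2, 0], [0, 0, 0], 0],
    [[-0.2, 1.6, 0], [0, 0, 0], 0],
    [[-0.2, 1.2, 0], [0, 0, 0], 0],
  ],
)

```text
time_s: 11.6
ee_pos: [570.8, 46.2, 202.2]
eef_rot: [[-0.129, 0.992, -0.001], [0.992, 0.129, 0.0], [0.0, -0.001, -1.0]]
wrist_force: [0.3, -1.7, 0.1]
grip_width: 0.6
```

```bash
python3 - <<'E'
from where import *
where(env.get_state());p=get_image('wrist');save(p,'w8');st=env.get_state();where(st)
W=w2c(p,st);a=np.load('a.npy')
def rl(X):
    d=X[:2]-a[:2];c,s=np.cos(a[2]),np.sin(a[2]);return np.round([c*d[0]+s*d[1],-s*d[0]+c*d[1]],1)
print(rl(ray(p,W,(323,294),37)))
t=get_image('top');save(t,'t8')
s=cv2.convertScaleAbs(cv2.imread('pics/t8.png')[190:315,200:330],alpha=1.5);cv2.imwrite('pics/t8z.png',cv2.resize(s,None,fx=4.8,fy=4.8,interpolation=cv2.INTER_CUBIC))
E
```

```text
t 11.6 tcp [570.8  46.2 202.2] tip rail x,y,z [-0.1  8.7 16.2] zaxis [-6.e-04  3.e-04 -1.e+00] yaw 7.43 F [ 0.32 -1.71  0.12] vel 1.84
t 11.65 tcp [570.8  46.4 202.1] tip rail x,y,z [-0.1  9.  16.1] zaxis [-7.e-04  4.e-04 -1.e+00] yaw 7.44 F [-0.11 -0.6  -0.04] vel 0.28
[-0.4 17.9]
```

View pics/w8.png

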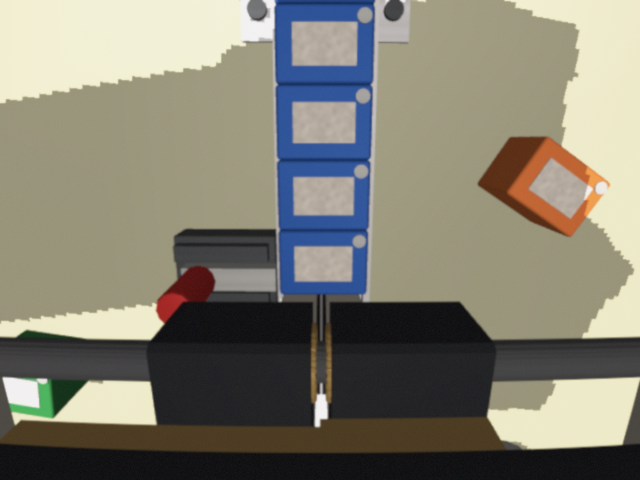

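View pics/t8z.png

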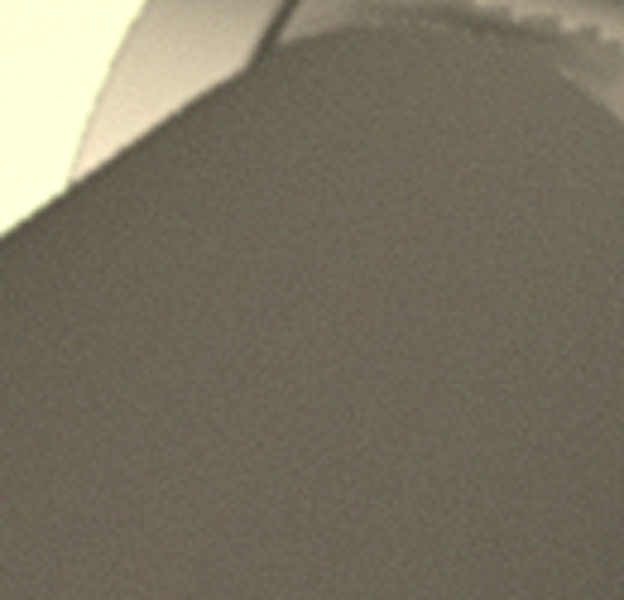

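Call:
play_rows(
  motion=[
    [[-0.1, 1, 0], [0, 0, 0], 0],
    [[-0.1, 1, 0], [0, 0, 0], 0],
    [[-0.1, 1, 0], [0, 0, 0], 0],
    [[-0.2, 1, 0], [0, 0, 0], 0],
    [[-0.1, 1, 0], [0, 0, 0], 0],
    [[-0.1, 1, 0], [0, 0, 0], 0],
    [[-0.2, 1, 0], [0, 0, 0], 0],
    [[-0.1, 0.8, 0], [0, 0, 0], 0],
    [[-0.1, 0.8, 0], [0, 0, 0], 0],
  ],
)

```text
time_s: 12.45
ee_pos: [569.6, 55.1, 202.2]
eef_rot: [[-0.129, 0.992, -0.001], [0.992, 0.129, 0.0], [0.0, -0.001, -1.0]]
wrist_force: [0.3, -1.6, -0.1]
grip_width: 0.4
```

```bash
python3 where.py
```

```text
t 12.45 tcp [569.6  55.1 202.2] tip rail x,y,z [-0.2 17.7 16.2] zaxis [-6.e-04  0.e+00 -1.e+00] yaw 7.4 F [ 0.33 -1.55 -0.09] vel 1.17
```

Call:
play_rows(
  motion=[
    [[-0.1, 0.6, 0], [0, 0, 0], 0],
    [[-0.1, 0.6, 0], [0, 0, 0], 0],
    [[-0.1, 0.6, 0], [0, 0, 0], 0],
    [[0, 0.6, 0], [0, 0, 0], 0],
  ],
)

```text
time_s: 12.78
ee_pos: [569.2, 57.6, 202.2]
eef_rot: [[-0.129, 0.992, -0.001], [0.992, 0.129, -0.0], [-0.0, -0.001, -1.0]]
wrist_force: [0.2, -3.8, -0.5]
grip_width: 0.9
```

Call:
play_rows(
  motion=[
    [[-0.1, 0.6, 0], [0, 0, 0], 0],
    [[0, 0.6, 0], [0, 0, 0], 0],
  ],
)

```text
time_s: 12.95
ee_pos: [569.1, 57.8, 202.2]
eef_rot: [[-0.128, 0.992, -0.0], [0.992, 0.128, -0.002], [-0.002, -0.0, -1.0]]
wrist_force: [0.3, -3.8, -0.0]
grip_width: 0.4
```

Call:
play_rows(
  motion=[
    [[-0.1, 0.6, 0], [0, 0, 0], 0],
    [[0, 0.6, 0], [0, 0, 0], 0],
  ],
)

```text
time_s: 13.12
ee_pos: [569.0, 58.1, 202.2]
eef_rot: [[-0.126, 0.992, 0.0], [0.992, 0.126, -0.003], [-0.003, -0.0, -1.0]]
wrist_force: [-0.5, -5.9, -0.7]
grip_width: 0.6
```

```bash
python3 where.py
```

```text
t 13.12 tcp [569.   58.1 202.2] tip rail x,y,z [-0.3 20.1 16.2] zaxis [ 1.0e-04 -2.9e-03 -1.0e+00] yaw 7.26 F [-0.52 -5.92 -0.69] vel 0.68
```

Call:
play_rows(
  motion=[
    [[-0.1, 0.8, 0], [0, 0, 0], 0],
    [[-0.1, 0.8, 0], [0, 0, 0], 0],
    [[0, 0, 0], [0, 0, 0], 0],
  ],
)

```text
time_s: 13.37
ee_pos: [568.8, 58.3, 202.3]
eef_rot: [[-0.125, 0.992, 0.0], [0.992, 0.125, -0.005], [-0.005, -0.0, -1.0]]
wrist_force: [0.9, -1.7, 0.1]
grip_width: 0.7
```

```bash
python3 - <<'E'
from where import *
where(env.get_state());p=get_image('wrist');save(p,'w9')
s=get_image('scene');save(s,'s9');where(env.get_state())
s=cv2.imread('pics/s9.png')[190:330,260:460];cv2.imwrite('pics/s9z.png',cv2.resize(s,None,fx=4,fy=4,interpolation=cv2.INTER_CUBIC))
E
```

```text
t 13.37 tcp [568.8  58.3 202.3] tip rail x,y,z [-0.4 20.  16.3] zaxis [ 4.0e-04 -4.7e-03 -1.0e+00] yaw 7.17 F [ 0.88 -1.71  0.08] vel 0.13
t 13.47 tcp [568.8  58.3 202.3] tip rail x,y,z [-0.4 20.1 16.3] zaxis [ 4.0e-04 -4.6e-03 -1.0e+00] yaw 7.18 F [-0.47 -3.33  0.15] vel 0.13
```

View pics/s9z.png

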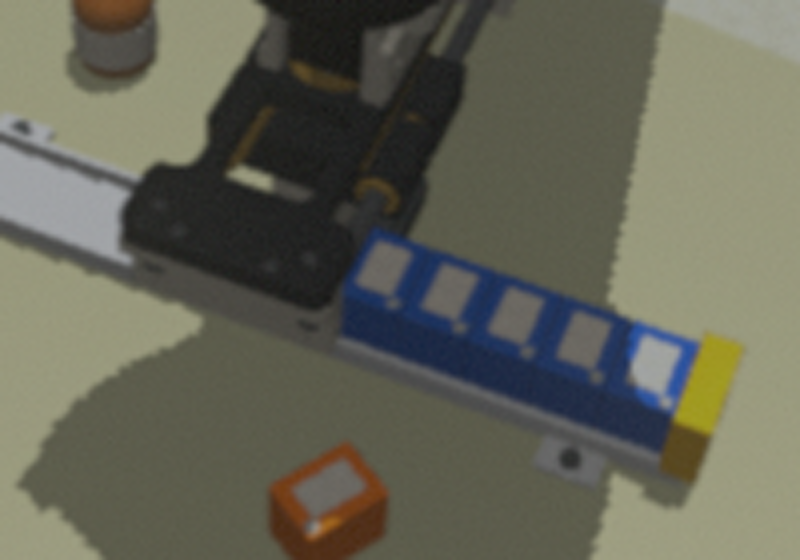

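View pics/w9.png

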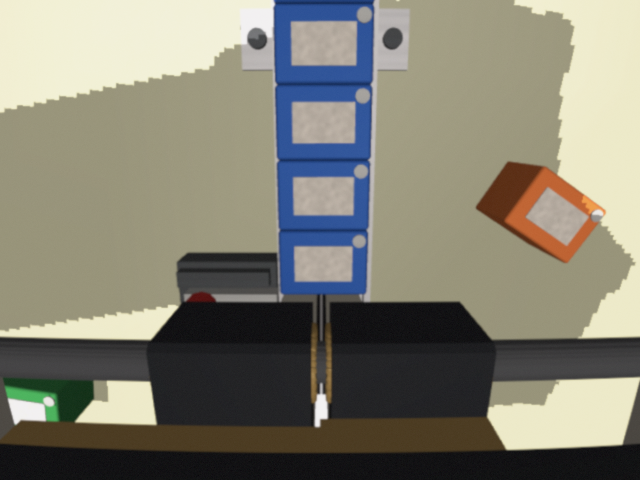

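The row is home: the front relay touches the yellow stop and no gaps show in either view. I'll back off, rise, and move round behind the knob.

Call:
play_rows(
  motion=[
    [[0.2, -1, 0], [0, 0, 0], 0],
    [[0.4, -3, 0], [0, 0, 0], 0],
    [[0.8, -6, 0], [0, 0, 0], 0],
    [[0.8, -6, 0], [0, 0, 0], 0],
    [[0.8, -6, 0], [0, 0, 0], 0],
    [[0.6, -4, 0], [0, 0, 0], 0],
    [[0, 0, 8], [0, 0, 0], 0],
    [[0, 0, 16], [0, 0, 0], 0],
    [[0, 0, 16], [0, 0, 0], 0],
    [[0, 0, 16], [0, 0, 0], 0],
    [[0, 0, 0], [0, 0, 0], 0],
    [[0, 0, 0], [0, 0, 0], 0],
  ],
)

```text
time_s: 14.47
ee_pos: [572.4, 30.6, 262.1]
eef_rot: [[-0.125, 0.992, -0.002], [0.992, 0.125, -0.0], [-0.0, -0.002, -1.0]]
wrist_force: [-0.4, -0.3, -0.2]
grip_width: 0.7
```

```bash
python3 - <<'E'
from where import *
p=get_image('wrist');st=env.get_state();where(st);save(p,'w10');np.save('w10.npy',(p,st),allow_pickle=True)
E
```

```text
t 14.52 tcp [572.5  30.6 262. ] tip rail x,y,z [-0.7 -7.  76. ] zaxis [-2.e-03 -4.e-04 -1.e+00] yaw 7.18 F [ 0.48 -0.85  0.05] vel 1.0
```

View pics/w10.png

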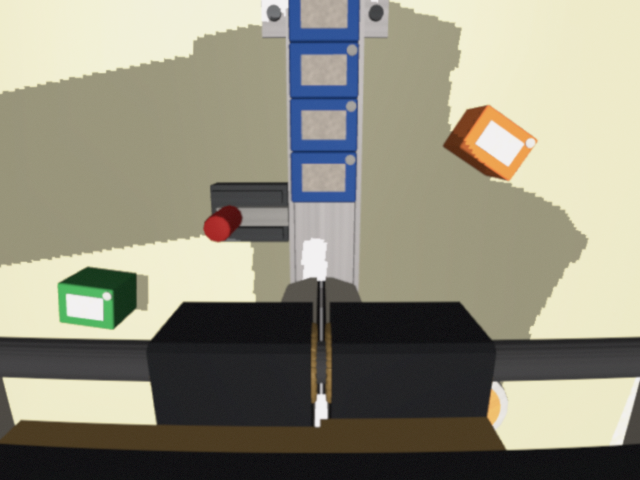

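Call:
play_rows(
  motion=[
    [[-8, 1, 6], [0, 0, 0], 0],
    [[-16, 2.5, 4], [0, 0, 0], 0],
    [[-18, 3, 0], [0, 0, 0], 0],
    [[-18, 3, 0], [0, 0, 0], 0],
    [[-16, 2.5, 0], [0, 0, 0], 0],
    [[-10, 1.5, 0], [0, 0, 0], 0],
    [[-5, 1, 0], [0, 0, 0], 0],
    [[0, 0, 0], [0, 0, 0], 0],
    [[0, 0, 0], [0, 0, 0], 0],
    [[0, 0, 0], [0, 0, 0], 0],
  ],
)

```text
time_s: 15.35
ee_pos: [474.4, 45.6, 271.0]
eef_rot: [[-0.125, 0.992, -0.007], [0.992, 0.125, -0.001], [-0.0, -0.007, -1.0]]
wrist_force: [-0.1, -0.9, -1.0]
grip_width: 0.9
```

```bash
python3 - <<'E'
from where import *
p=get_image('wrist');st=env.get_state();where(st);save(p,'w11')
E
```

```text
t 15.4 tcp [474.6  45.6 271. ] tip rail x,y,z [-96.8  20.2  85. ] zaxis [-0.0071 -0.0013 -1.    ] yaw 7.19 F [ 0.29  0.22 -0.21] vel 0.19
```

View pics/w11.png

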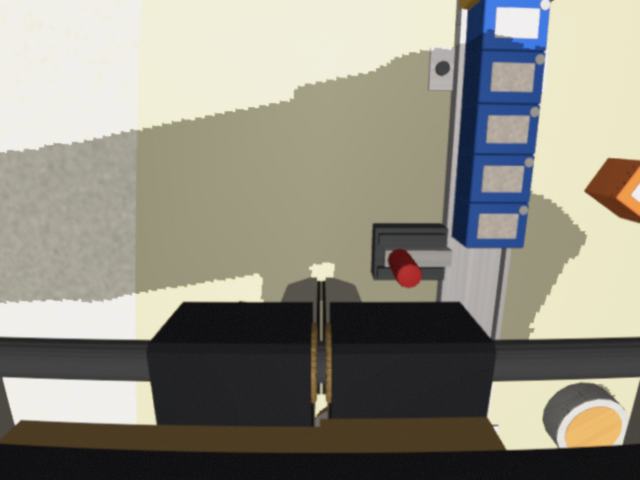

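Call:
play_rows(
  motion=[
    [[0, 0, -8], [0, -0.3, 0], 0],
    [[0, 0, -14], [0, 0, 0], 0],
    [[0, 0, -14], [0, 0, 0], 0],
    [[0, 0, -8], [0, 0, 0], 0],
    [[0, 0, -4], [0, 0, 0], 0],
    [[0, 0, 0], [0, 0, 0], 0],
    [[0, 0, 0], [0, 0, 0], 0],
  ],
)

```text
time_s: 15.98
ee_pos: [479.2, 45.0, 220.9]
eef_rot: [[-0.124, 0.992, 0.004], [0.992, 0.124, -0.001], [-0.002, 0.004, -1.0]]
wrist_force: [-0.1, 0.5, -0.4]
grip_width: 0.3
```

```bash
python3 where.py
```

```text
t 15.98 tcp [479.2  45.  220.9] tip rail x,y,z [-90.3  18.8  34.9] zaxis [ 0.0038 -0.0013 -1.    ] yaw 7.1 F [-0.08  0.5  -0.36] vel 0.54
```

Call:
play_rows(
  motion=[
    [[-0.5, 0.6, -3], [0, 0.2, 0], 0],
    [[0, 0.5, -2.5], [0, 0, 0], 0],
    [[0, 0, 0], [0, 0, 0], 0],
    [[2, 0.3, 0], [0, 0, 0], 0],
    [[3, 0.4, 0], [0, 0, 0], 0],
    [[2, 0.3, 0], [0, 0, 0], 0],
    [[0, 0, 0], [0, 0, 0], 0],
    [[0, 0, 0], [0, 0, 0], 0],
  ],
)

```text
time_s: 16.65
ee_pos: [487.3, 47.7, 216.9]
eef_rot: [[-0.124, 0.992, 0.003], [0.992, 0.124, -0.001], [-0.001, 0.003, -1.0]]
wrist_force: [-0.5, -1.4, -0.5]
grip_width: 0.6
```

```bash
python3 - <<'E'
from where import *
p=get_image('wrist');st=env.get_state();where(st);save(p,'w12')
E
```

```text
t 16.7 tcp [487.3  47.6 216.9] tip rail x,y,z [-82.1  20.5  30.9] zaxis [ 3.3e-03 -9.0e-04 -1.0e+00] yaw 7.12 F [ 0.99 -0.16 -0.43] vel 0.21
```

View pics/w12.png

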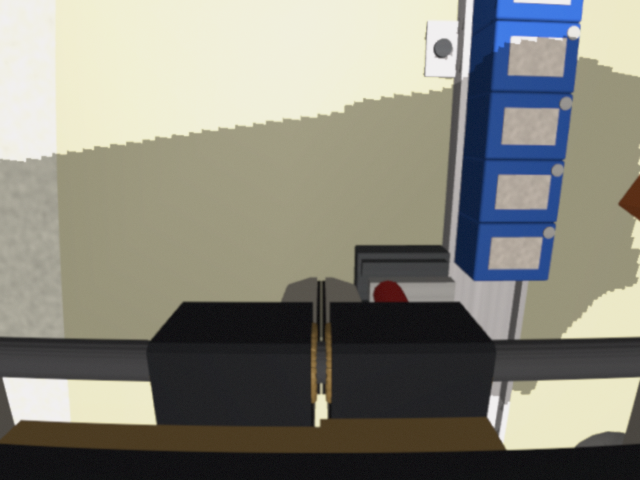

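Call:
play_rows(
  motion=[
    [[1.5, 0.2, -1], [0, 0, 0], 0],
    [[1.5, 0.1, -1], [0, 0, 0], 0],
    [[1.5, 0.2, 0], [0, 0, 0], 0],
    [[1.5, 0.1, 0], [0, 0, 0], 0],
    [[1.5, 0.2, 0], [0, 0, 0], 0],
    [[2, 0.2, 0], [0, 0, 0], 0],
    [[2, 0.2, 0], [0, 0, 0], 0],
    [[2, 0.2, 0], [0, 0, 0], 0],
    [[2, 0.3, 0], [0, 0, 0], 0],
    [[2, 0.2, 0], [0, 0, 0], 0],
  ],
)

```text
time_s: 17.53
ee_pos: [504.8, 49.5, 214.5]
eef_rot: [[-0.124, 0.992, -0.001], [0.992, 0.124, -0.001], [-0.001, -0.001, -1.0]]
wrist_force: [-1.8, -0.1, 0.6]
grip_width: 0.5
```

```bash
python3 - <<'E'
from where import *
where(env.get_state());p=get_image('wrist');save(p,'w13')
E
```

```text
t 17.53 tcp [504.8  49.5 214.5] tip rail x,y,z [-65.2  20.3  28.5] zaxis [-8.e-04 -7.e-04 -1.e+00] yaw 7.11 F [-1.75 -0.09  0.58] vel 3.27
```

View pics/w13.png

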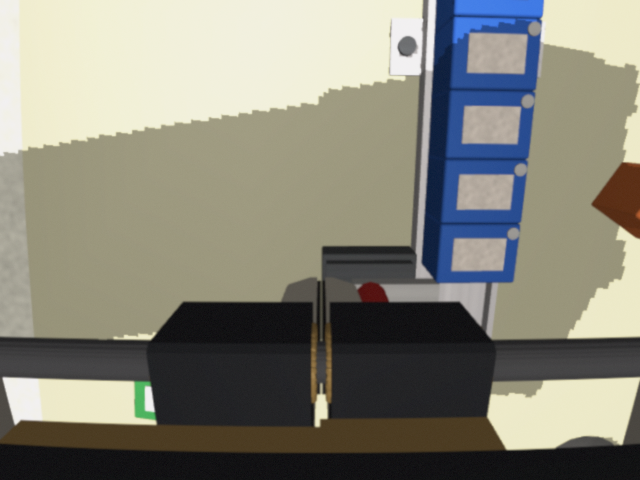

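In contact: the finger is against the knob, the force is about 1.8 N, and the bolt is moving. I'll carry on pushing.

Call:
play_rows(
  motion=[
    [[1.5, 0.2, 0], [0, 0, 0], 0],
    [[1.5, 0.1, 0], [0, 0, 0], 0],
    [[1.5, 0.2, 0], [0, 0, 0], 0],
    [[1.5, 0.1, 0], [0, 0, 0], 0],
    [[1.5, 0.2, 0], [0, 0, 0], 0],
    [[1.5, 0.1, 0], [0, 0, 0], 0],
    [[1.5, 0.2, 0], [0, 0, 0], 0],
    [[1, 0.1, 0], [0, 0, 0], 0],
    [[1, 0.1, 0], [0, 0, 0], 0],
  ],
)

```text
time_s: 18.33
ee_pos: [518.8, 51.2, 214.5]
eef_rot: [[-0.124, 0.992, -0.001], [0.992, 0.124, -0.0], [-0.0, -0.001, -1.0]]
wrist_force: [-1.9, 0.2, 0.6]
grip_width: 0.4
```

```bash
python3 where.py
```

```text
t 18.33 tcp [518.8  51.2 214.5] tip rail x,y,z [-51.1  20.2  28.5] zaxis [-9.e-04 -4.e-04 -1.e+00] yaw 7.14 F [-1.93  0.17  0.58] vel 1.81
```

Call:
play_rows(
  motion=[
    [[1, 0.1, 0], [0, 0, 0], 0],
    [[1, 0.1, 0], [0, 0, 0], 0],
    [[1, 0.2, 0], [0, 0, 0], 0],
    [[0.8, 0.1, 0], [0, 0, 0], 0],
  ],
)

```text
time_s: 18.67
ee_pos: [523.0, 51.8, 214.5]
eef_rot: [[-0.124, 0.992, -0.001], [0.992, 0.124, -0.0], [-0.0, -0.001, -1.0]]
wrist_force: [-2.1, 0.2, 0.6]
grip_width: 0.6
```

Call:
play_rows(
  motion=[
    [[0.8, 0.1, 0], [0, 0, 0], 0],
    [[0.8, 0.1, 0], [0, 0, 0], 0],
    [[0.8, 0.1, 0], [0, 0, 0], 0],
  ],
)

```text
time_s: 18.92
ee_pos: [525.7, 52.1, 214.5]
eef_rot: [[-0.124, 0.992, -0.001], [0.992, 0.124, -0.0], [-0.0, -0.001, -1.0]]
wrist_force: [-1.4, 0.9, 0.5]
grip_width: 0.3
```

```bash
python3 where.py
```

```text
t 18.92 tcp [525.7  52.1 214.5] tip rail x,y,z [-44.2  20.2  28.5] zaxis [-8.e-04 -4.e-04 -1.e+00] yaw 7.13 F [-1.43  0.87  0.49] vel 1.3
```

Call:
play_rows(
  motion=[
    [[0.8, 0.1, 0], [0, 0, 0], 0],
    [[0.8, 0.1, 0], [0, 0, 0], 0],
    [[0.8, 0.1, 0], [0, 0, 0], 0],
  ],
)

```text
time_s: 19.17
ee_pos: [527.2, 52.2, 214.4]
eef_rot: [[-0.124, 0.992, -0.004], [0.992, 0.124, -0.0], [0.0, -0.004, -1.0]]
wrist_force: [-4.7, -0.1, 3.8]
grip_width: 0.4
```

Call:
play_rows(
  motion=[
    [[0.8, 0.1, 0], [0, 0, 0], 0],
    [[0.8, 0.1, 0], [0, 0, 0], 0],
  ],
)

```text
time_s: 19.33
ee_pos: [527.7, 52.2, 214.3]
eef_rot: [[-0.124, 0.992, -0.007], [0.992, 0.124, -0.0], [0.001, -0.007, -1.0]]
wrist_force: [-5.2, -0.9, 3.9]
grip_width: 0.6
```

Call:
play_rows(
  motion=[
    [[0.8, 0.1, 0], [0, 0, 0], 0],
    [[0.8, 0.1, 0], [0, 0, 0], 0],
  ],
)

```text
time_s: 19.5
ee_pos: [528.2, 52.2, 214.2]
eef_rot: [[-0.124, 0.992, -0.01], [0.992, 0.124, -0.0], [0.001, -0.01, -1.0]]
wrist_force: [-4.8, -0.2, 3.6]
grip_width: 0.7
```

```bash
python3 - <<'E'
from where import *
where(env.get_state());p=get_image('wrist');save(p,'w14')
s=get_image('scene');save(s,'s14');where(env.get_state())
s=cv2.imread('pics/s14.png')[150:310,260:460];cv2.imwrite('pics/s14z.png',cv2.resize(s,None,fx=3.7,fy=3.7,interpolation=cv2.INTER_CUBIC))
E
```

```text
t 19.5 tcp [528.2  52.2 214.2] tip rail x,y,z [-43.4  20.3  28.2] zaxis [-1.010e-02 -1.000e-04 -9.999e-01] yaw 7.11 F [-4.76 -0.24  3.57] vel 1.69
t 19.6 tcp [528.2  52.2 214.2] tip rail x,y,z [-43.3  20.2  28.2] zaxis [-1.000e-02 -2.000e-04 -9.999e-01] yaw 7.11 F [-5.73 -0.12  5.11] vel 0.15
```

View pics/w14.png

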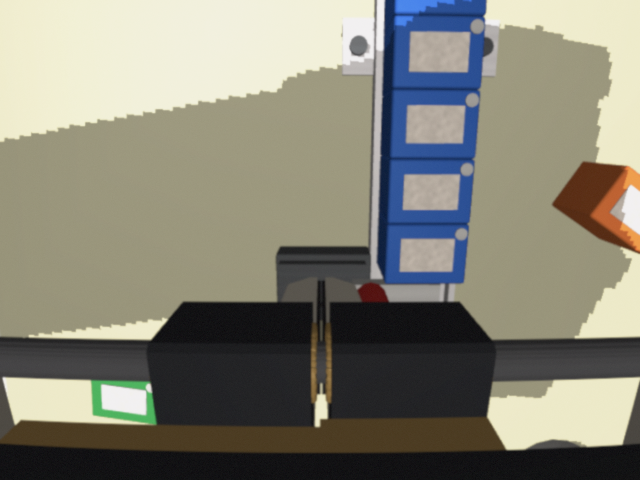

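View pics/s14z.png

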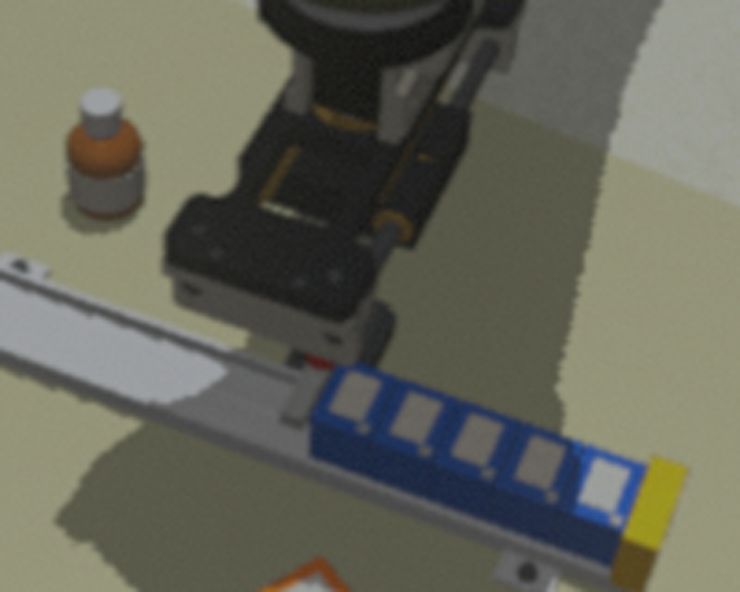

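Call:
play_rows(
  motion=[
    [[1.5, 0.2, 0], [0, -0.3, 0], 0],
    [[1.5, 0.2, 0], [0, -0.3, 0], 0],
    [[0, 0, 0], [0, 0, 0], 0],
  ],
)

```text
time_s: 19.85
ee_pos: [527.6, 52.1, 213.9]
eef_rot: [[-0.123, 0.992, -0.009], [0.992, 0.123, 0.0], [0.001, -0.009, -1.0]]
wrist_force: [-0.7, 0.4, 0.6]
grip_width: 0.6
```

```bash
python3 where.py
```

```text
t 19.85 tcp [527.6  52.1 213.9] tip rail x,y,z [-43.7  20.3  27.9] zaxis [-8.8e-03  2.0e-04 -1.0e+00] yaw 7.09 F [-0.65  0.44  0.62] vel 0.38
```

Now I'll retreat along rail −x, rise, and move clear so the cameras can see.

Call:
play_rows(
  motion=[
    [[-1, -0.1, 0], [0, 0, 0], 0],
    [[-3, -0.4, 0], [0, 0, 0], 0],
    [[-8, -1, 0], [0, 0, 0], 0],
    [[-10, -1.3, 0], [0, 0, 0], 0],
    [[-8, -1, 0], [0, 0, 0], 0],
    [[-2, 0, 10], [0, 0, 0], 0],
    [[0, 0, 20], [0, 0, 0], 0],
    [[0, 0, 30], [0, 0, 0], 0],
    [[0, 0, 30], [0, 0, 0], 0],
    [[0, 0, 20], [0, 0, 0], 0],
    [[0, -10, 0], [0, 0, 0], 0],
    [[0, -20, 0], [0, 0, 0], 0],
  ],
)

```text
time_s: 20.85
ee_pos: [491.6, 18.9, 331.2]
eef_rot: [[-0.126, 0.992, -0.005], [0.992, 0.126, 0.002], [0.003, -0.004, -1.0]]
wrist_force: [-0.8, -0.1, 0.8]
grip_width: 0.8
```

Call:
play_rows(
  motion=[
    [[0, -30, 5], [0, 0, 0], 0],
    [[0, -35, 10], [0, 0, 0], 0],
    [[0, -35, 10], [0, 0, 0], 0],
    [[0, -20, 5], [0, 0, 0], 0],
    [[0, -5, 0], [0, 0, 0], 0],
    [[0, 0, 0], [0, 0, 0], 0],
    [[0, 0, 0], [0, 0, 0], 0],
    [[0, 0, 0], [0, 0, 0], 0],
  ],
)

```text
time_s: 21.52
ee_pos: [486.9, -114.2, 363.6]
eef_rot: [[-0.125, 0.992, -0.002], [0.992, 0.125, 0.003], [0.003, -0.002, -1.0]]
wrist_force: [-0.1, 0.1, -0.7]
grip_width: 0.3
```

```bash
python3 - <<'E'
from where import *
get_image('scene')
st=env.get_state();where(st);p=get_image('wrist');save(p,'w15');np.save('w15.npy',(p,st),allow_pickle=True)
t=get_image('top');save(t,'t15');np.save('t15.npy',t,allow_pickle=True)
f=cv2.convertScaleAbs(cv2.imread('pics/t15.png')[190:315,200:330],alpha=1.5);cv2.imwrite('pics/t15z.png',cv2.resize(f,None,fx=4.8,fy=4.8,interpolation=cv2.INTER_CUBIC))
E
```

```text
t 21.57 tcp [ 487.  -113.9  363.5] tip rail x,y,z [-103.9 -138.7  177.5] zaxis [-0.0025  0.0034 -1.    ] yaw 7.21 F [-0.54  0.82 -0.3 ] vel 0.45
```

View pics/t15.png

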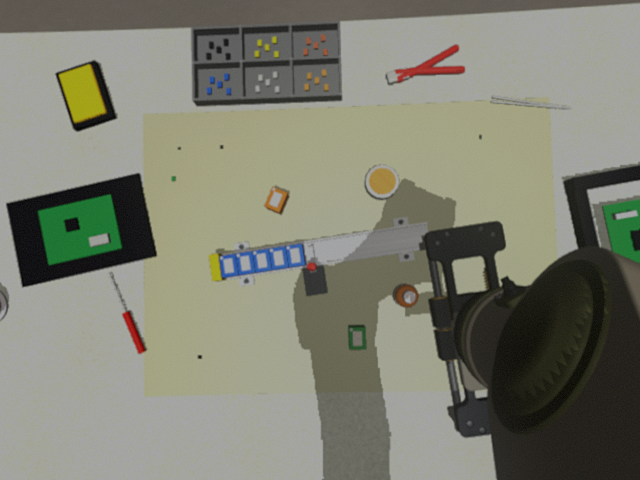

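View pics/w15.png

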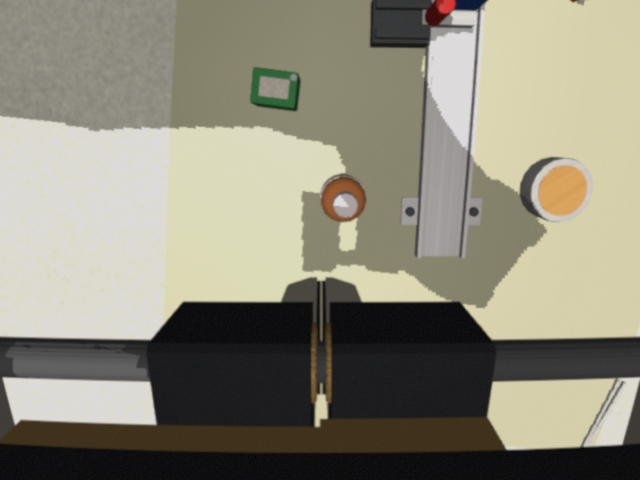

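View pics/t15z.png

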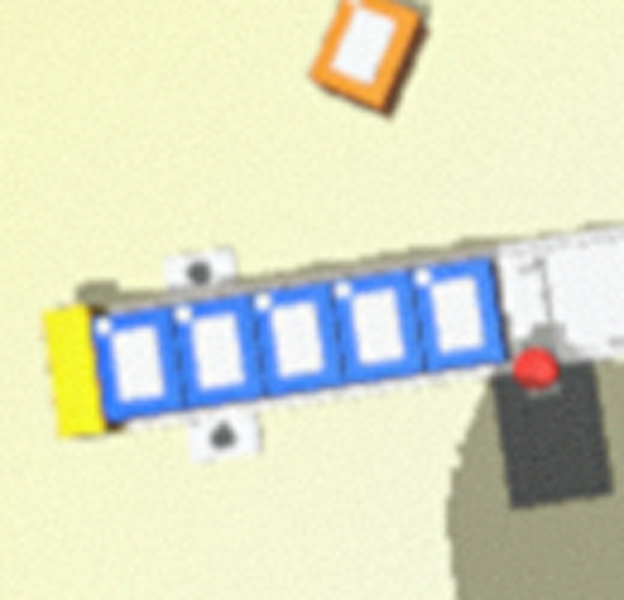

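```bash
python3 - <<'E'
from fit import *
a=np.load('a.npy');p=np.load('t15.npy',allow_pickle=True).item();W=w2c(p)
L=lambda x,y:(200+(x+.5)/4.8-.5,190+(y+.5)/4.8-.5)
def rl(X):
    d=X[:2]-a[:2];c,s=np.cos(a[2]),np.sin(a[2]);return np.round([c*d[0]+s*d[1],-s*d[0]+c*d[1]],1)
p0=np.load('top.npy',allow_pickle=True).item()
def red(P):
    f=P['frame'].astype(int)[240:310,290:340];m=(f[...,0]>90)&(f[...,1]<70*1)&(f[...,0]>2.5*f[...,1]);v,u=np.nonzero(m);return u.mean()+290,v.mean()+240,len(u)
for P in (p0,p):
    r=red(P);print('knob',r,rl(ray(P,W,r[:2],56)))
for n,q,z in [('rearL',L(506,362),37),('rearR',L(494,257),37),('frontL',L(108,422),37),('frontR',L(95,318),37),('tip',L(540,258),24)]: print(n,rl(ray(p,W,q,z)))
d=cv2.absdiff(p['frame'],p0['frame']).max(2)
for n,(y0,y1,x0,x1) in dict(spare=(180,220,258,295),tin=(160,203,360,404),flux=(278,312,388,424),green=(320,355,343,372)).items(): print(n,d[y0:y1,x0:x1].mean(),np.percentile(d[y0:y1,x0:x1],98))
g=lambda P,y0,y1,x0,x1,f:(lambda q:(np.mean(np.nonzero(q)[1])+x0,np.mean(np.nonzero(q)[0])+y0))(f(P['frame'][y0:y1,x0:x1].astype(int)))
for n,w,f in [('flux',(275,315,385,428),lambda c:(c[...,0]>1.6*c[...,2])),('spare',(180,220,258,295),lambda c:(c[...,0]>1.8*c[...,2])),('tin',(160,203,360,404),lambda c:(c[...,0]>1.7*c[...,2]))]:
    print(n,g(p0,*w,f),g(p,*w,f))
E
```

```text
knob (np.float64(314.0566037735849), np.float64(286.35849056603774), 53) [-52.   20.1]
knob (np.float64(311.3191489361702), np.float64(266.2340425531915), 47) [-21.8  19.6]
rearL [-18.2  29.9]
rearR [15.6 28.6]
frontL [-17.5 159.1]
frontR [ 16.1 158.6]
tip [13.9 14.7]
spare 28.02027027027027 32.0
tin 27.375792811839325 32.0
flux 21.62091503267974 37.0
green 32.461083743842366 41.0
flux (np.float64(404.70940170940173), np.float64(294.85470085470087)) (np.float64(405.0590405904059), np.float64(294.98523985239854))
spare (np.float64(277.0717131474104), np.float64(200.76892430278883)) (np.float64(276.93415637860085), np.float64(200.78189300411523))
tin (np.float64(381.8388349514563), np.float64(180.70485436893205)) (np.float64(381.873786407767), np.float64(180.68543689320387))
```

The knob now measures at rail x −21.8 mm (closed is −22). The row spans y 30 to 159 mm, and the bystanders haven't moved. Handing in.

```bash
python3 -c "
from h import *
print(ticket.finish_job())"
```

```text
the job is handed in; nothing more can be done
None
```

The five relays are home against the yellow end stop, the keeper bolt is fully across behind them, and the job is handed in. It took about 22 s of the 48 s allowed.

- **Pushing the row:** I pushed the last relay from behind with the flat sides of the closed fingers, slowly and low on the relay. The row stalled against the stop at about 6 N.
- **Closing the bolt:** I then went round behind the red knob and pushed it along the rail's +x direction until the bolt stopped at about 5–6 N. After that I backed the arm off, clear of everything.

**Final checks from the top camera:**
- **Row:** it spans about y 29–30 to 159 mm on the rail (30 to 160 when home), about 129–130 mm long (130 if all five touch). No gaps show.
- **Knob:** it is at x −21.8 mm; fully closed is −22 mm.
- **Bystanders:** the bottle, tin and spare relay are within 0.4 pixel of where they started. I compared the green look-alike only by eye; it shows no movement.

**Disagreements:** the row and rail points differ from the nominal dimensions by 1–2 mm, which is within the camera calibration. In the last millimetres of the bolt push, some of the force turned upwards because the fingertips are bevelled. No check failed.

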